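# Set the polarizer ring to the red dot and take the reading

### The job

On the polariscope, push the lever of the black ring round its arc until its pointer points at the middle of the red dot. Leave it there and then press the green button fully down to take the reading, and draw back. Only push and press: leave the sample dish in the middle of the ring and the bottle, jar and beaker beside the instrument where they stand.

Things in the scene. Friction and masses are not known exactly. Their poses are not given: they have to be found in the camera images.
- ring (a joint): Black polarizer ring (124 mm across, 16 mm high) that turns about an upright axis on a polariscope, a white box-shaped bench instrument (260 x 360 mm, deck 54 mm above the table) with a round aluminium scale plate (248 mm across, top 58 mm above the table). rad: 0 when the lever points along the -x axis of ring_axis, growing counter-clockwise seen from above, stops at -1.3 and 1.3. Stiff: it takes about 3 N at the lever's post and stays where it is left.
- ring_axis (a point): The ring's turning axis, at the height of the top of the scale plate (58 mm above the table). Fixed to the instrument; z up; the instrument's front is towards -x. The green button lies towards -y. In the middle, inside the ring, stands a fixed white round stage of 84 mm, its top 19 mm above this point.
- lever_post (a point): The upright steel post on the ring's lever, 14 mm in diameter, 85 mm from the ring axis: this point lies on the post's centre line 98 mm above the table. The post stands free from 72 to 114 mm above the table, all round; push it sideways. The flat black lever under it is 10 mm wide and 8 mm high (top 72 mm above the table) and runs straight out from the ring, ending in a 4 mm wide pointer with a white line, whose tip is 102 mm from the ring axis.
- pointer (a point): The point to which the pointer points: on the lever's centre line, 113 mm from the ring axis (11 mm beyond the pointer's tip), on the circle on which the dots lie. It turns with the ring.
- red_dot: Red round dot, 16 mm in diameter and 3 mm high, on the scale plate 113 mm from the ring axis; origin at the centre of its underside. Blue, yellow and black dots of the same size lie on the same circle; the four sit at 0.55 and 1.0 rad to either side of the instrument's front, and which colour is where varies. Dots are flat marks that nothing catches on.
- read_button (a joint): Travel of the green push button, m: 0 at rest, 0.006 fully down; sprung, fully down takes 4 N.
- read_button_top (a point): Centre of the top of the green push button (30 mm in diameter), in a black housing on the instrument's deck, 76 mm above the table and 10 mm above the rim of its 46 mm wide housing. It is pressed straight down.
- dish: Closed round glass dish, 60 mm across, 16 mm high, loose on the stage in the middle of the ring; origin at the centre of its underside, 77 mm above the table. Leave it.
- amber_bottle: Amber glass bottle with a white cap, 60 mm across, 125 mm high, standing beside the instrument's +y side; origin at the centre of its underside. Leave it.
- cream_jar: White jar, 64 mm across, 48 mm high, standing in front of the instrument; origin at the centre of its underside. Leave it.
- beaker: Glass beaker, 66 mm across, 85 mm high, standing beside the instrument's -y side; origin at the centre of its underside. Leave it.

How it is judged:
By the outcome, as a careful person would: the job done as asked, in the order asked, and still so for the second after the job is handed in, with the robot touching nothing.
It also fails if it takes over 51 s, if anything falls off the work surface, if the arm or the gripper's body presses on something with over 40 N, if the wrist force passes 120 N, or if a joint passes its speed limit or range.

### The arm

A 7-joint arm with a two-finger parallel gripper is mounted at the origin on the work surface. World frame = base frame: x ahead of the robot, y to its left, z up, the work surface at z = 0. Lengths are in m, angles in degrees, forces in N, time in s.
With the tool pointing down it reaches from about 0.4 to 0.925 m from the base axis. Payload 5.6 kg.
Tool frame: the origin (TCP) lies on the mounting face of the last link; the fingertips stand 173 mm ahead of it and the grasp point (between the pads) lies 155 mm ahead of it (arm.grip_depth is the distance from the TCP to the grasp point, in m); y points along the fingers, x is the direction in which the jaws open and shut, and the axes are right-handed (so a half turn about y gives the same grasp; the last joint's range is limited). The gripper opens to 85 mm and grips with 20 to 120 N. Pads are 22 mm wide; open, the fingers measure 114 mm over their backs; the gripper's body (76 mm by 85 mm) begins 54 mm behind the grasp point. The pads swing forward as they close: fully open they stand 13 mm farther back than shut.
Start: joints at [64.63, 26.786, -0.665, 91.828, 0.344, 61.387, -3.226], TCP at [0.253, -0.599, 0.405] pointing down, gripper open.
Joint ranges: [-144.91, 144.91], [-17.63, 115.5], [-89.93, 88.59], [15.96, 139.68], [-74.01, 254.01], [8.47, 105.57], [-167.45, 167.45]. Speed limits (degrees/s): [147.25, 147.25, 180, 180, 180, 180, 180].

### API

Orientations are given as a 3x3 rotation matrix whose columns are the frame's x, y, z axes.
In Python, from cell import arm gives the robot as it stands.
- The arm moves only by the shell command python3 -m handwheel 'ROWS' [OPENING] [FORCE]. ROWS is JSON, a list of rows, each a list of 2 entries, a list of its own where there are three numbers: the shift along the tool's x, y, z scaled (see below), then the turn about the tool's y scaled (see below). A call has 1 to 5 rows; each row shifts and turns the commanded pose from where the row before left it, along the tool's axes as they then stand; what a row does not reach is not made up. The controller multiplies each number of a shift by 0.15 m and each number of a turn by pi/2 rad. A row lasts 1/8 s, in which the tool goes at most 62.5 mm and 10.7 degrees, less where a joint would pass 70% of its speed; a pose out of reach is approached as far as the arm can. A call with a number of a shift or a turn outside -1 to 1 is refused whole. A call with a gripper value outside its range is refused whole. OPENING is the opening, from 0 (shut) to 1 (fully open), set as the call begins (- or left out, the last holds). The fingers move at their own pace and stop on an object; FORCE is the grip in N (left out, the last holds). Time passes only in rows, so rows that do not move let the fingers close. It gives the time, the measured TCP pose, the force and the opening at its end, in the units of the state.
- arm.state(): the state, without advancing time (a new reading comes with each control period).
- arm.grab_frame(name): name is "scene" or "top"; returns (picture, depth): 400x640x3 uint8, red, green, blue; 400x640 float32, m along the optical axis (not along the pixel's ray), 0 where there is no reading.
- arm.camera_info(name): a dict with "mtx" (3x3 intrinsics, pixels), "eye" and "rotation" of the camera in the world. Camera axes: x right, y down, z forward; pixel columns grow to the right and rows downward; lengths in m; the calibration is good to about 2 mm. A picture is of the moment at which its call begins. camera_info takes no time and is no camera call.
- arm.sign_off(): hands the job in, once; it reports no verdict.
Trained networks look in the newest picture that a camera, given by its name, has taken for a name from the list of things; names that differ only in an ending like _2 or _b are one class to them, and where a whole thing is asked for, a point or a joint stands for the part that bears it (a point fixed in the world has none). Each returns a list of dicts, best first, with "conf" (0 to 1); they miss things now and then, are a little off and sometimes report something else, mostly with a low value. They report only what shows in the picture. A call takes as long as a camera call.
- arm.search_frame(camera, query): "bbox" ([left, top, right, bottom] in pixels, round what is visible of it).
- arm.tip_of(camera, query): "pixel" ([column, row] in pixels: a listed point, or the origin of a listed thing).
The state is a dict: "time": time; "qpos": joint angles; "dq": joint speeds; "tau": joint torques, N m; "tcp_pos": TCP position; "orientation": TCP orientation; "ft_force": force on the tool from outside, world axes, zero at the start; "torque": the same for the moment, N m; "width": finger opening in m.
Only numpy, scipy, OpenCV 4.12 (cv2) and the standard library are available. Lean on these libraries where they do the work, as an engineer would, in place of code of your own. Each camera call takes 0.05 s, during which the arm holds its last target.

## Working session

There is one attempt and no reset: what is moved stays moved. The work goes in short steps, Python scripts to look and compute and a shell command to move; the robot and the scene stay as the last step left them, time stands still between calls to the robot, and variables do not carry over. Pictures are saved under pics/ and viewed, and the job is handed in when it is done.

```bash
mkdir -p pics; ls; python3 - <<'E'
from cell import arm
import cv2
s=arm.state();print(s)
for n in("scene","top"):
    p,d=arm.grab_frame(n);cv2.imwrite(f"pics/{n}0.png",p[:,:,::-1]);print(n,arm.camera_info(n))
    for q in("ring_axis","lever_post","pointer","red_dot","read_button_top","amber_bottle","cream_jar","beaker","dish"):
        print(q,arm.tip_of(n,q)[:2])
print(arm.state()["time"])
E
```

```text
pics
{'time': 0.0, 'qpos': array([64.62874245, 26.83737329, -0.66500923, 91.88181618,  0.34528194,
       61.38705663, -3.22529538]), 'dq': array([-0.1042522 ,  0.06474915, -0.03623721,  0.08177192, -0.03920035,
        0.02143952,  0.00714695]), 'tau': array([ 2.90450298e-04, -5.32384336e+01,  2.17086682e-02, -2.51297039e+01,
        1.15022482e-02,  7.84300617e-03,  2.62880883e-05]), 'tcp_pos': array([ 0.25286527, -0.59852097,  0.40371604]), 'orientation': array([[ 3.89207629e-01, -8.42055087e-04,  9.21149669e-01],
       [-9.21148267e-01,  1.61377193e-03,  3.89208512e-01],
       [-1.81426048e-03, -9.99998343e-01, -1.47565238e-04]]), 'ft_force': array([-0.54537131, -0.68719008, -0.08640539]), 'torque': array([ 0.00162919,  0.03155796, -0.03668678]), 'width': 0.08570146115055971}
scene {'mtx': array([[431.9392323 ,   0.        , 316.33928691],
       [  0.        , 431.9392323 , 198.27525004],
       [  0.        ,   0.        ,   1.        ]]), 'eye': array([ 1.13294218, -0.12786963,  0.88019107]), 'rotation': array([[ 0.27368672,  0.76713648, -0.58016998],
       [ 0.9617952 , -0
[... 886 characters left out ...]
tion': array([[ 7.56352318e-04, -9.98831716e-01,  4.83180122e-02],
       [-9.99824007e-01, -1.66106736e-03, -1.86867695e-02],
       [ 1.87451976e-02, -4.82953748e-02, -9.98657186e-01]])}
ring_axis [{'pixel': [293.2, 182.7], 'conf': 0.63}]
lever_post [{'pixel': [309.3, 223.0], 'conf': 0.61}]
pointer []
red_dot [{'pixel': [206.5, 247.5], 'conf': 0.65}, {'pixel': [349.5, 194.7], 'conf': 0.43}]
read_button_top [{'pixel': [380.8, 180.7], 'conf': 0.67}]
amber_bottle [{'pixel': [206.1, 246.8], 'conf': 0.77}]
cream_jar [{'pixel': [300.7, 276.2], 'conf': 0.6}, {'pixel': [411.7, 136.9], 'conf': 0.16}]
beaker [{'pixel': [413.6, 136.4], 'conf': 0.73}]
dish [{'pixel': [295.5, 180.6], 'conf': 0.85}]
1.0
```

View pictures.

View pics/top0.png

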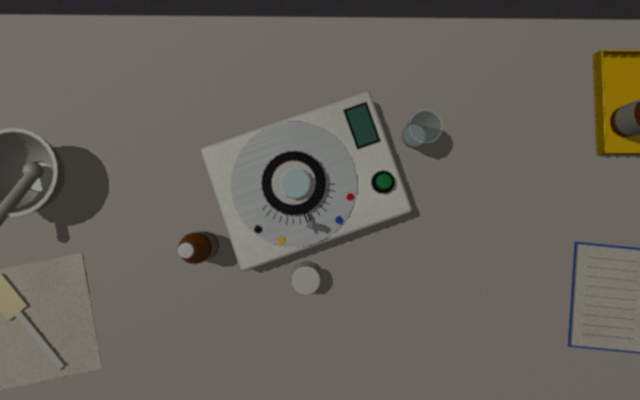

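View pics/scene0.png

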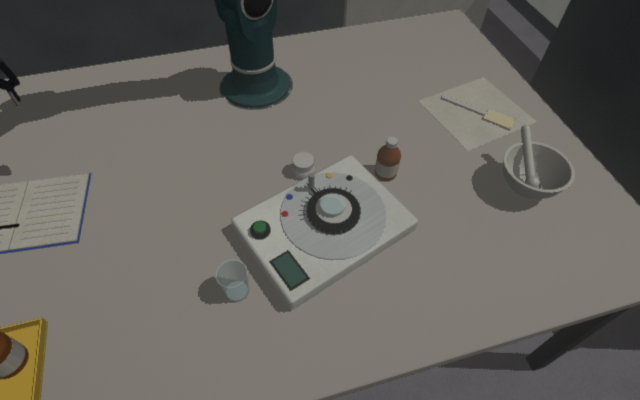

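```bash
cat > h.py <<'E'
import numpy as np,cv2
from cell import arm
def proj(n,px,z):
    c=arm.camera_info(n);K=c["mtx"];r=c["rotation"]@np.linalg.solve(K,[px[0],px[1],1.]);e=c["eye"]
    return e+r*(z-e[2])/r[2]
def pix(n,P):
    c=arm.camera_info(n);v=c["rotation"].T@(np.asarray(P)-c["eye"]);v=c["mtx"]@v;return v[:2]/v[2]
def blobs(n,p):
    h=cv2.cvtColor(p,cv2.COLOR_RGB2HSV).astype(int);H,S,V=h[...,0],h[...,1],h[...,2]
    m={"red":((H<8)|(H>172))&(S>140)&(V>90),"blue":(H>108)&(H<128)&(S>130)&(V>80),"yellow":(H>18)&(H<32)&(S>130)&(V>120),"green":(H>50)&(H<80)&(S>120)&(V>60)}
    o={}
    for k,v in m.items():
        c,l,st,ce=cv2.connectedComponentsWithStats(v.astype(np.uint8))
        o[k]=[(ce[i].round(1).tolist(),int(st[i,4])) for i in range(1,c) if st[i,4]>8]
    return o
E
python3 - <<'E'
from h import *
for n in("scene","top"):
    p=cv2.imread(f"pics/{n}0.png")[:,:,::-1].copy()
    b=blobs(n,p)
    for k,v in b.items():
        for c,a in v: print(n,k,c,a,proj(n,c,.076 if k=="green" else .061).round(4))
    x,y=(250,160) if n=="scene" else (225,110)
    cv2.imwrite(f"pics/{n}z.png",cv2.resize(p[y:y+150,x:x+190][:,:,::-1],None,fx=4,fy=4,interpolation=cv2.INTER_CUBIC))
E
```

```text
scene red [284.1, 213.4] 17 [ 0.5584 -0.0363  0.061 ]
scene blue [289.0, 196.3] 14 [ 0.5129 -0.0136  0.061 ]
scene blue [75.5, 240.6] 11 [ 0.5061 -0.4963  0.061 ]
scene blue [24.0, 249.0] 49 [ 0.4985 -0.6027  0.061 ]
scene yellow [328.8, 174.7] 16 [0.4738 0.0977 0.061 ]
scene yellow [22.9, 364.7] 1696 [ 0.7602 -0.5756  0.061 ]
top red [349.9, 196.4] 31 [ 0.5568 -0.0348  0.061 ]
top blue [338.7, 219.6] 34 [ 0.5116 -0.0129  0.061 ]
top blue [572.0, 293.7] 133 [ 0.3679 -0.4672  0.061 ]
top yellow [619.0, 96.2] 2429 [ 0.7587 -0.5752  0.061 ]
top yellow [281.2, 240.0] 41 [0.4722 0.0984 0.061 ]
top green [383.6, 180.9] 158 [ 0.5858 -0.098   0.076 ]
```

```bash
sleep 1; ls pics
```

```text
scene0.png
scenez.png
top0.png
topz.png
```

View pics/topz.png

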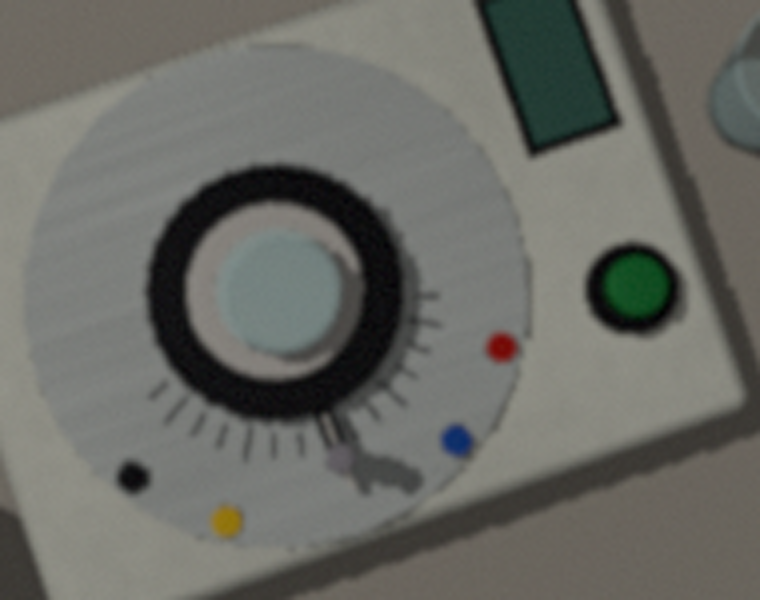

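View pics/scenez.png

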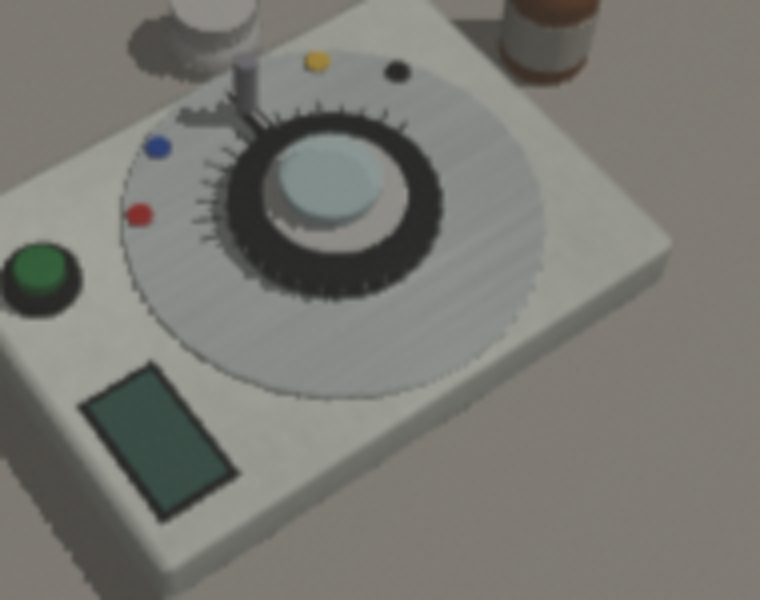

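```bash
cat >> h.py <<'E'
from scipy.optimize import least_squares
def fit(D):
    # D: {angle: xy}; axis, heading phi of lever 0
    f=lambda q:np.concatenate([q[:2]+.113*np.array([np.cos(q[2]+a),np.sin(q[2]+a)])-d[:2] for a,d in D.items()])
    return least_squares(f,[.56,.08,np.pi])
E
python3 - <<'E'
from h import *
for n in("scene","top"):
    p=cv2.imread(f"pics/{n}0.png")[:,:,::-1].copy()
    b=blobs(n,p)
    # black dot
    g=p.max(2).astype(int); g2=g.copy()
    bx,by=(349.5,178) if n=="scene" else (258.5,229.5)
    yy,xx=np.mgrid[0:400,0:640];w=np.clip(75-g,0,None)*(np.hypot(xx-bx,yy-by)<7)
    bp=((w*xx).sum()/w.sum(),(w*yy).sum()/w.sum())
    D={1.0:proj(n,b["red"][0][0],.061),.55:proj(n,b["blue"][0][0],.061),-.55:proj(n,[c for c,a in b["yellow"] if a<100][0],.061),-1.0:proj(n,bp,.061)}
    r=fit(D);print(n,bp,r.x.round(4),(r.fun*1e3).round(1))
    q=r.x
    P=proj(n,(309.5,223.5),.114) if n=="top" else proj(n,(311,178),.114)
    v=P[:2]-q[:2];print("post",P.round(4),np.hypot(*v),(np.arctan2(v[1],v[0])-q[2]+np.pi)%(2*np.pi)-np.pi)
E
```

```text
scene (np.float64(348.85557986870896), np.float64(177.49234135667396)) [0.5845 0.0736 3.4781] [-0.2  0.1  0.1 -0.4  0.3 -0.1 -0.2  0.4]
post [0.5149 0.0406 0.114 ] 0.07702362308175265 0.10730053220017943
top (np.float64(257.86118671747414), np.float64(228.94393032117583)) [0.5827 0.0749 3.4822] [ 0.1 -0.3  0.  -0.1 -0.  -0.1 -0.1  0.5]
post [0.5047 0.044  0.114 ] 0.08387478561723155 0.03647393920530462
```

Top view: red dot is at (350,196), at +1.0 rad on the button side. The post top is at about (310,224), blue at (339,220), and the button at (384,181). The four dots fit the known circle to within 0.5 mm. The tool's y axis points down and its x axis already lies along the tangent at the post. I'll shut the gripper and approach.

```bash
python3 -m handwheel '[[[-0.2,0,0.33],0],[[-0.2,0,0.33],0],[[-0.2,0,0.33],0],[[-0.2,0,0.33],0],[[-0.2,0,0.33],0]]' 0 40; python3 -m handwheel '[[[-0.33,0,0.2],0],[[-0.33,0,0.2],0],[[-0.33,0,0.2],0],[[-0.33,0,0.2],0],[[-0.33,0,0.2],0]]'
```

```text
time: 1.62
tcp_pos: [0.4235, -0.3627, 0.405]
orientation: [[0.389, 0.001, 0.921], [-0.921, -0.001, 0.389], [0.001, -1.0, 0.0]]
ft_force: [0.9, -0.7, 0.1]
width: 0.0002
time: 2.25
tcp_pos: [0.4645, -0.0761, 0.4051]
orientation: [[0.389, 0.001, 0.921], [-0.921, -0.0, 0.389], [0.001, -1.0, 0.001]]
ft_force: [1.0, -0.5, -1.0]
width: -0.0001
```

```bash
cat >> h.py <<'E'
def to(target, yaw_x=None):
    s=arm.state();R=s["orientation"];d=R.T@(np.asarray(target)-s["tcp_pos"])
    print("t",s["time"],"tcp",s["tcp_pos"].round(4),"toolx",R[:,0].round(3),"units",(d/.15).round(3),"F",s["ft_force"].round(2),"w",s["width"])
E
python3 -c "
from h import *
to([.488,.086,.405])"
```

```text
t 2.25 tcp [ 0.4645 -0.0761  0.4051] toolx [ 0.389 -0.921  0.001] units [-0.934  0.     0.565] F [ 1.03 -0.52 -1.05] w -0.00012576838555679993
```

```bash
python3 -m handwheel '[[[-0.24,0,0.14],0],[[-0.24,0,0.14],0],[[-0.24,0,0.14],0],[[-0.22,0,0.145],0],[[0,0.3,0],0]]'; python3 - <<'E'
from h import *
to([.488,.086,.265])
for n in("scene","top"):
    p,d=arm.grab_frame(n);cv2.imwrite(f"pics/{n}1.png",p[:,:,::-1])
    np.save(f"{n}1.npy",d)
E
```

```text
time: 2.88
tcp_pos: [0.4892, 0.0888, 0.3622]
orientation: [[0.394, 0.009, 0.919], [-0.919, 0.003, 0.394], [0.001, -1.0, 0.009]]
ft_force: [0.3, 0.1, -0.5]
width: -0.0002
t 2.875 tcp [0.4892 0.0888 0.3622] toolx [ 0.394 -0.919  0.001] units [ 0.013  0.648 -0.02 ] F [ 0.29  0.09 -0.5 ] w -0.0001500383011645847
```

View pics/scene1.png

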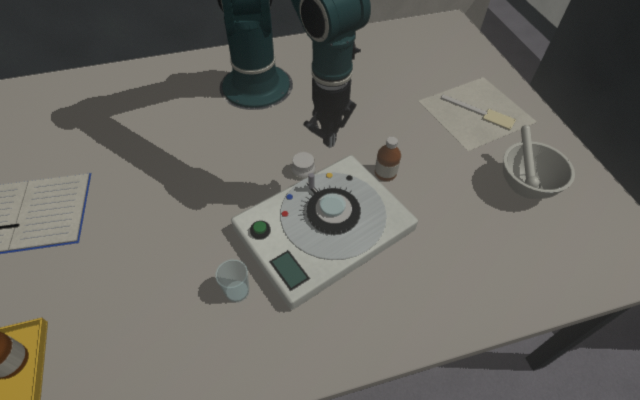

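Fingers are shut, with the tip at about (333,146), above the front edge and clear of the bottle and jar. Next I'll measure the tip from depth.

```bash
python3 - <<'E'
from h import *
d=np.load("scene1.npy");c=arm.camera_info("scene");t=arm.state()["tcp_pos"];R=arm.state()["orientation"]
yy,xx=np.mgrid[0:400,0:640]
r=np.stack([(xx-c["mtx"][0,2])/c["mtx"][0,0],(yy-c["mtx"][1,2])/c["mtx"][1,1],np.ones_like(xx)],-1)*d[...,None]
P=r@c["rotation"].T+c["eye"]
L=(P-t)@R
m=(d>0)&(np.hypot(L[...,0],L[...,2])<.06)&(L[...,1]<.21)&(L[...,1]>.1)
Q=L[m]
for a in np.arange(.1,.21,.01):
    q=Q[(Q[:,1]>=a)&(Q[:,1]<a+.01)]
    if len(q):print(round(a,2),len(q),"x",q[:,0].min().round(3),q[:,0].max().round(3),"z",q[:,2].min().round(3),q[:,2].max().round(3),"ymax",q[:,1].max().round(4))
E
```

```text
0.1 90 x -0.049 0.045 z -0.007 0.025 ymax 0.11
0.11 126 x -0.04 0.035 z -0.005 0.022 ymax 0.1198
0.12 38 x -0.029 0.029 z 0.012 0.021 ymax 0.1299
0.13 31 x -0.013 0.013 z 0.012 0.02 ymax 0.14
0.14 45 x -0.015 0.014 z 0.002 0.02 ymax 0.1495
0.15 40 x -0.013 0.013 z 0.002 0.021 ymax 0.1598
0.16 15 x -0.007 0.011 z 0.001 0.019 ymax 0.1689
```

```bash
python3 -m handwheel '[[[0,0.24,0],0],[[0,0.24,0],0],[[0,0.17,0],0],[[0,0,0],0]]'; python3 - <<'E'
from h import *
s=arm.state();R=s["orientation"];t=s["tcp_pos"]
c=np.array([.5836,.0742,t[2]]);v=t-c
print(np.hypot(*v[:2]),(np.arctan2(v[1],v[0])-3.480)%(2*np.pi)-0, np.arctan2(R[1,0],R[0,0]), "axis in tool",(R.T@-v).round(4))
# post at toolx +21mm ; angle of post if touching
for a in(0.03,.05,.1): 
    P=c[:2]+.085*np.array([np.cos(3.48+a),np.sin(3.48+a)]);print(a,P.round(4),(R.T@np.r_[P-t[:2],0]).round(4))
E
```

```text
time: 3.48
tcp_pos: [0.4875, 0.0842, 0.2617]
orientation: [[0.388, -0.003, 0.922], [-0.922, -0.001, 0.388], [-0.0, -1.0, -0.003]]
ft_force: [0.3, -0.2, 0.7]
width: 0.0003
0.09665289376233129 5.840677372339831 -1.1721845123276893 axis in tool [ 0.0466 -0.0003  0.0847]
0.03 [0.5043 0.0436] [ 0.044  -0.     -0.0003]
0.05 [0.5049 0.042 ] [ 0.0457 -0.     -0.0003]
0.1 [0.5066 0.0381] [ 0.0499 -0.     -0.0002]
```

```bash
python3 -m handwheel '[[[0.08,0,0],0],[[0.08,0,0],0],[[0.054,0,-0.0107],-0.06],[[0.054,0,-0.0107],-0.06],[[0,0,0],0]]'; cat >> h.py <<'E'
def arc():
    s=arm.state();R=s["orientation"];t=s["tcp_pos"]
    v=t-np.array([.5836,.0742,t[2]])
    print("t",s["time"],"radial heading equiv ang",((np.arctan2(R[1,0],R[0,0])-np.pi/2-3.480+np.pi)%(2*np.pi)-np.pi).round(4),"axis in tool",(R.T@-v).round(4),"F tool",(R.T@s["ft_force"]).round(1),"z",t[2])
E
python3 - <<'E'
from h import *
arc()
for n in("scene","top"):
    p,d=arm.grab_frame(n);cv2.imwrite(f"pics/{n}2.png",p[100:300,200:460,::-1].repeat(3,0).repeat(3,1))
E
```

```text
time: 4.1
tcp_pos: [0.5018, 0.0457, 0.2631]
orientation: [[0.552, 0.002, 0.834], [-0.834, -0.0, 0.552], [0.001, -1.0, 0.002]]
ft_force: [0.6, 0.1, -1.4]
width: -0.0002
t 4.1 radial heading equiv ang 0.2467 axis in tool [0.0214 0.0002 0.0839] F tool [0.2 1.4 0.6] z 0.2631404696103995
```

View pics/scene2.png

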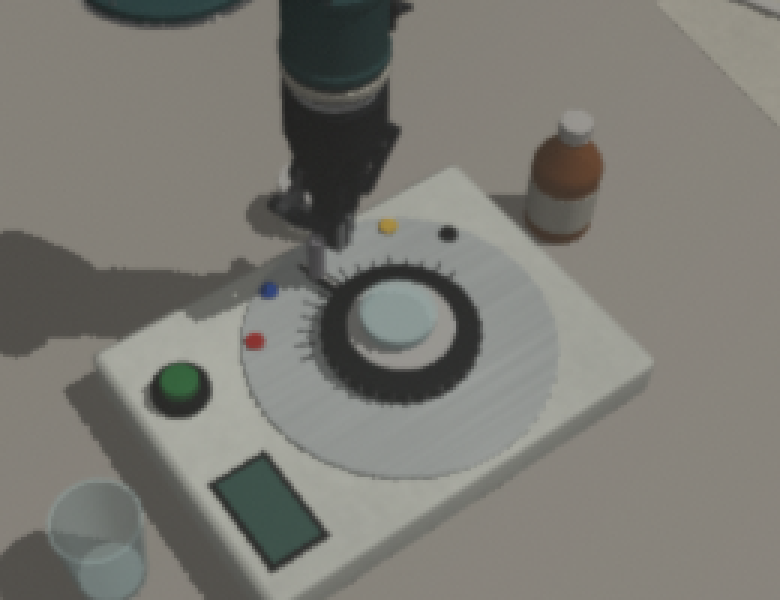

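The finger sits behind the post and the pointer is moving toward blue. Continuing the arc.

```bash
python3 -m handwheel '[[[0.054,0,-0.0107],-0.06],[[0.054,0,-0.0107],-0.06],[[0.054,0,-0.0107],-0.06],[[0.054,0,-0.0107],-0.06],[[0.054,0,-0.0107],-0.06]]';python3 -c "
from h import *
arc()"; python3 -m handwheel '[[[0.054,0,-0.0107],-0.06],[[0.027,0,-0.007],-0.03],[[0,0,0],0]]'; python3 - <<'E'
from h import *
arc()
for n in("scene","top"):
    p,d=arm.grab_frame(n);cv2.imwrite(f"pics/{n}3.png",p[100:300,200:460,::-1].repeat(3,0).repeat(3,1))
E
```

```text
time: 4.82
tcp_pos: [0.5232, 0.0131, 0.2624]
orientation: [[0.873, -0.001, 0.487], [-0.487, 0.0, 0.873], [-0.001, -1.0, -0.001]]
ft_force: [-1.7, 1.6, 2.4]
width: -0.0003
t 4.825 radial heading equiv ang 0.7234 axis in tool [ 0.023  -0.0001  0.0828] F tool [-2.2 -2.4  0.5] z 0.26237046052954993
time: 5.2
tcp_pos: [0.5331, 0.0047, 0.2622]
orientation: [[0.932, -0.0, 0.363], [-0.363, 0.0, 0.932], [-0.0, -1.0, -0.0]]
ft_force: [0.0, -0.3, -1.0]
width: 0.0
t 5.2 radial heading equiv ang 0.8609 axis in tool [ 0.0219 -0.      0.0831] F tool [ 0.1  1.  -0.3] z 0.2621606697440214
```

View pics/scene3.png

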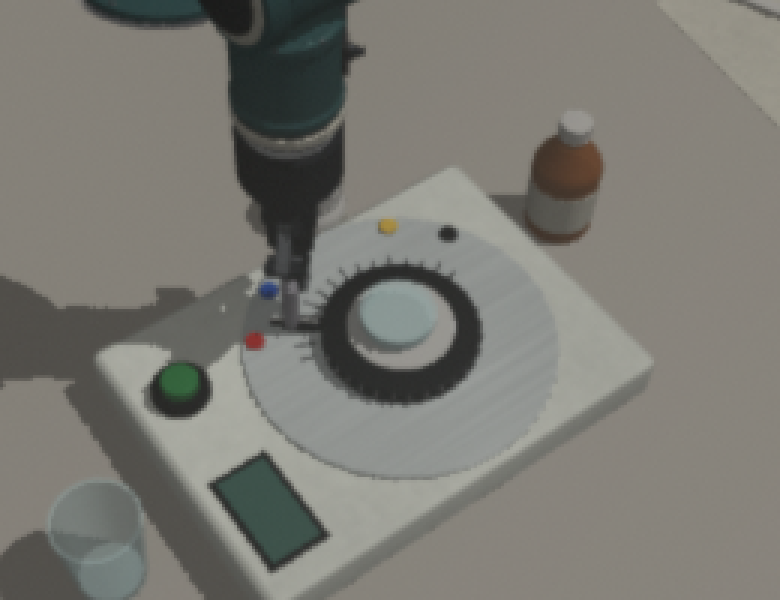

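```bash
python3 - <<'E'
from h import *
p=arm.grab_frame("scene")[0]
x0,y0=270,185
cv2.imwrite("pics/s4.png",cv2.resize(p[y0:y0+50,x0:x0+66,::-1],None,fx=12,fy=12,interpolation=cv2.INTER_CUBIC))
q=np.array([.5845,.0736,3.4781])
for a in(.75,.8,.85,.9,.95,1.0):
    u=np.array([np.cos(q[2]+a),np.sin(q[2]+a)])
    print(a,[((pix("scene",np.r_[q[:2]+r*u,.072])-[x0,y0]+.5)*12).round(0).tolist() for r in(.065,.085,.102)])
E
```

```text
0.75 [[431.0, 237.0], [330.0, 220.0], [245.0, 205.0]]
0.8 [[428.0, 251.0], [326.0, 237.0], [240.0, 226.0]]
0.85 [[425.0, 264.0], [322.0, 255.0], [235.0, 247.0]]
0.9 [[424.0, 278.0], [320.0, 273.0], [232.0, 268.0]]
0.95 [[423.0, 291.0], [319.0, 290.0], [230.0, 290.0]]
1.0 [[423.0, 305.0], [318.0, 308.0], [230.0, 311.0]]
```

View pics/s4.png

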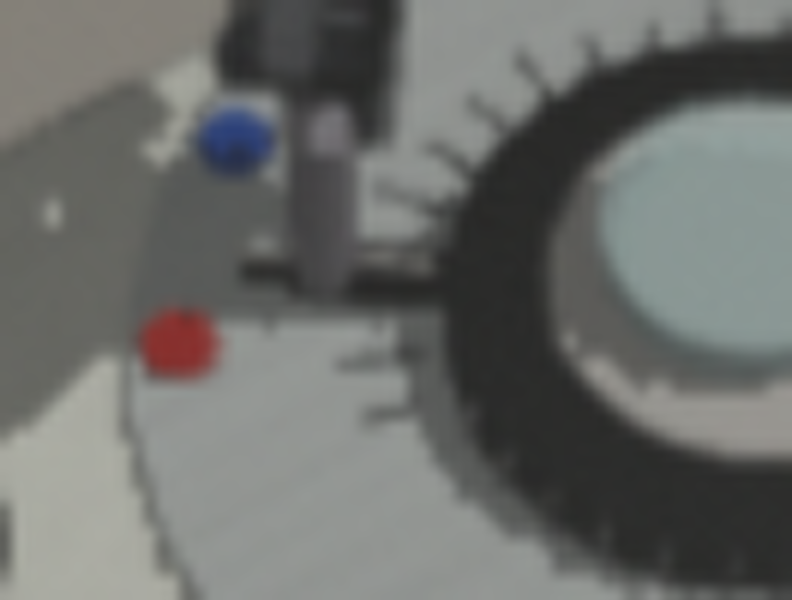

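```bash
python3 -m handwheel '[[[0.034,0,-0.006],-0.038],[[0.034,0,-0.006],-0.038],[[0,0,0],0]]'; python3 - <<'E'
from h import *
arc()
for i in range(1):
    p=arm.grab_frame("scene")[0]
    x0,y0=270,185
    cv2.imwrite("pics/s5.png",cv2.resize(p[y0:y0+50,x0:x0+66,::-1],None,fx=12,fy=12,interpolation=cv2.INTER_CUBIC))
E
```

```text
time: 5.72
tcp_pos: [0.542, -0.0006, 0.2621]
orientation: [[0.968, -0.001, 0.249], [-0.249, -0.0, 0.968], [-0.0, -1.0, -0.001]]
ft_force: [-1.2, -0.5, 0.5]
width: 0.0001
t 5.725 radial heading equiv ang 0.9803 axis in tool [ 0.0216 -0.0001  0.0828] F tool [-1.1 -0.5 -0.8] z 0.26205205566836676
```

View pics/s5.png

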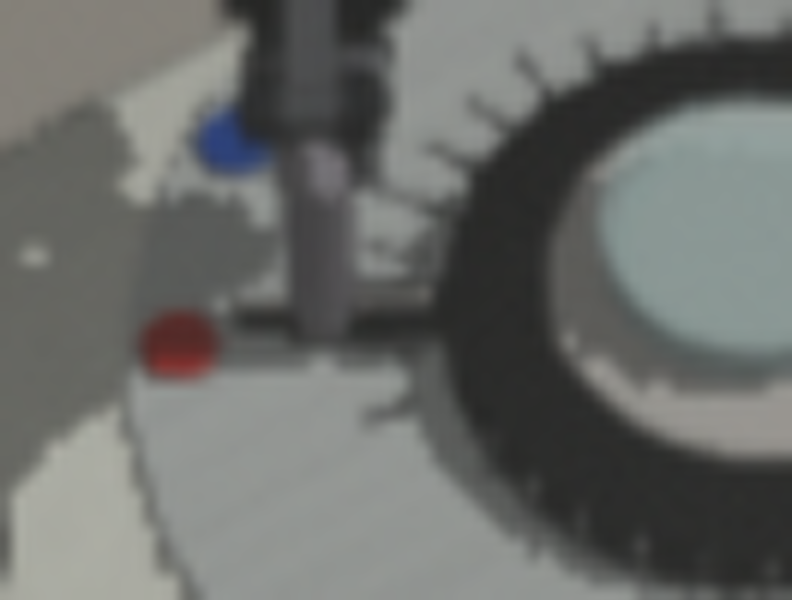

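```bash
python3 -m handwheel '[[[-0.2,0,0],0],[[-0.3,-0.1,-0.1],0],[[-0.3,-0.3,-0.1],0],[[-0.3,-0.2,-0.1],0],[[-0.2,0,-0.2],0]]'; python3 - <<'E'
from h import *
arc()
x0,y0=270,185
p=arm.grab_frame("scene")[0]
cv2.imwrite("pics/s6.png",cv2.resize(p[y0:y0+50,x0:x0+66,::-1],None,fx=12,fy=12,interpolation=cv2.INTER_CUBIC))
x0,y0=285,170
p=arm.grab_frame("top")[0];cv2.imwrite("pics/t6f.png",p[:,:,::-1])
cv2.imwrite("pics/t6.png",cv2.resize(p[y0:y0+50,x0:x0+80,::-1],None,fx=10,fy=10,interpolation=cv2.INTER_CUBIC))
for a in(.94,.97,1.0,1.03):
  for n,q,x0,y0,f in(("scene",[.5845,.0736,3.4781],270,185,12),("top",[.5827,.0749,3.4822],285,170,10)):
    q=np.array(q);u=np.array([np.cos(q[2]+a),np.sin(q[2]+a)])
    print(a,n,[((pix(n,np.r_[q[:2]+r*u,z])-[x0,y0]+.5)*f).round(0).tolist() for r,z in((.065,.072),(.085,.114),(.102,.072))])
E
```

```text
time: 6.4
tcp_pos: [0.3358, -0.0239, 0.3517]
orientation: [[0.969, 0.005, 0.247], [-0.247, -0.002, 0.969], [0.005, -1.0, -0.001]]
ft_force: [0.6, -0.1, -0.7]
width: 0.0001
t 6.4 radial heading equiv ang 0.9827 axis in tool [0.2159 0.0009 0.1563] F tool [0.6 0.7 0.1] z 0.35171047553975276
0.94 scene [[423.0, 289.0], [312.0, 154.0], [230.0, 285.0]]
0.94 top [[413.0, 227.0], [530.0, 243.0], [598.0, 283.0]]
0.97 scene [[423.0, 297.0], [311.0, 165.0], [230.0, 298.0]]
0.97 top [[416.0, 218.0], [534.0, 229.0], [602.0, 267.0]]
1.0 scene [[423.0, 305.0], [311.0, 176.0], [230.0, 311.0]]
1.0 top [[418.0, 208.0], [537.0, 216.0], [606.0, 252.0]]
1.03 scene [[423.0, 313.0], [312.0, 187.0], [230.0, 324.0]]
1.03 top [[421.0, 198.0], [540.0, 202.0], [609.0, 236.0]]
```

```bash
sleep 1
```

```text
(no output)
```

View pics/s6.png

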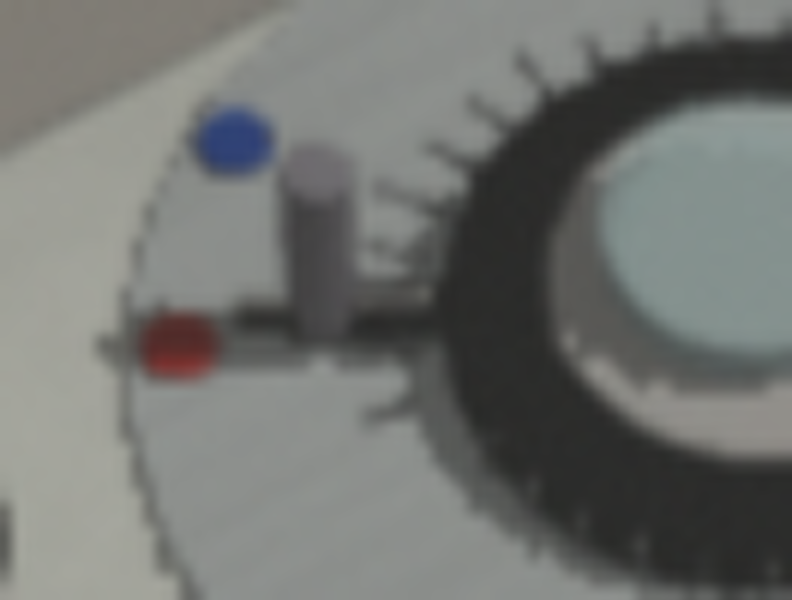

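View pics/t6.png

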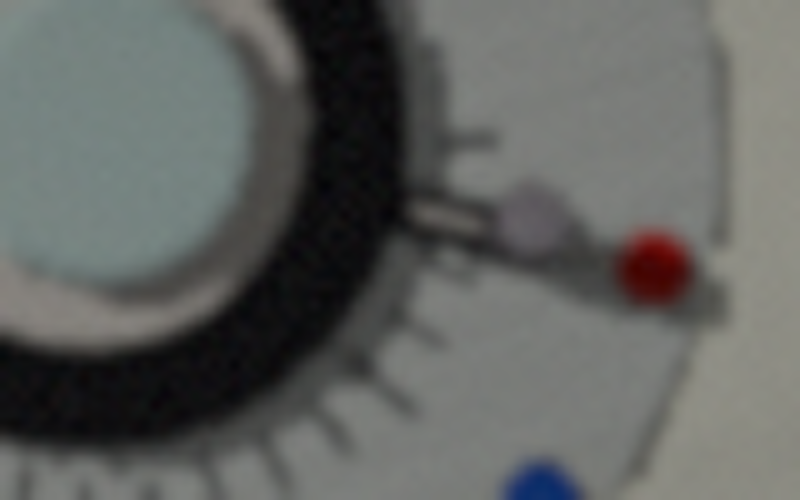

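The pointer is close to the red dot in both pictures. I'll get a number from the post's depth points.

```bash
python3 - <<'E'
from h import *
for n,q in(("scene",[.5845,.0736,3.4781]),("top",[.5827,.0749,3.4822])):
    p,d=arm.grab_frame(n);c=arm.camera_info(n)
    yy,xx=np.mgrid[0:400,0:640]
    r=np.stack([(xx-c["mtx"][0,2])/c["mtx"][0,0],(yy-c["mtx"][1,2])/c["mtx"][1,1],np.ones_like(xx)],-1)*d[...,None]
    P=r@c["rotation"].T+c["eye"];q=np.array(q)
    V=P[...,:2]-q[:2];ang=(np.arctan2(V[...,1],V[...,0])-q[2]+np.pi)%(2*np.pi)-np.pi;R=np.hypot(V[...,0],V[...,1])
    m=(d>0)&(abs(ang-1)<.3)&(abs(R-.085)<.02)&(P[...,2]>.108)&(P[...,2]<.125)
    print(n,m.sum(),"pix",xx[m].mean().round(2),yy[m].mean().round(2))
    a=proj(n,(xx[m].mean(),yy[m].mean()),.114)[:2]-q[:2];print("angle",(np.arctan2(a[1],a[0])-q[2])%(2*np.pi),np.hypot(*a))
    # lever top / pointer
    m=(d>0)&(abs(ang-1)<.15)&(R>.066)&(R<.1)&(abs(R-.085)>.01)&(P[...,2]>.068)&(P[...,2]<.076)
    print("lever",m.sum(),ang[m].mean() if m.any() else None)
    b=blobs(n,p)["red"];print(b)
    a=proj(n,b[0][0],.061)[:2]-q[:2];print("red",(np.arctan2(a[1],a[0])-q[2])%(2*np.pi),np.hypot(*a))
E
```

```text
scene 32 pix 296.16 199.62
angle 1.0152012049659431 0.08347060641466612
lever 23 0.9877119715503592
[]Traceback (most recent call last):
  File "<stdin>", line 15, in <module>
IndexError: list index out of range
```

```bash
python3 - <<'E'
from h import *
for n,q in(("top",[.5827,.0749,3.4822]),):
    p,d=arm.grab_frame(n);c=arm.camera_info(n)
    yy,xx=np.mgrid[0:400,0:640]
    r=np.stack([(xx-c["mtx"][0,2])/c["mtx"][0,0],(yy-c["mtx"][1,2])/c["mtx"][1,1],np.ones_like(xx)],-1)*d[...,None]
    P=r@c["rotation"].T+c["eye"];q=np.array(q)
    V=P[...,:2]-q[:2];ang=(np.arctan2(V[...,1],V[...,0])-q[2]+np.pi)%(2*np.pi)-np.pi;R=np.hypot(V[...,0],V[...,1])
    m=(d>0)&(abs(ang-1)<.3)&(abs(R-.085)<.02)&(P[...,2]>.1)&(P[...,2]<.125)
    print(n,m.sum(),"pix",xx[m].mean().round(2),yy[m].mean().round(2))
    a=proj(n,(xx[m].mean(),yy[m].mean()),.114)[:2]-q[:2];print("angle",(np.arctan2(a[1],a[0])-q[2])%(2*np.pi),np.hypot(*a))
    m=(d>0)&(abs(ang-1)<.2)&(R>.066)&(R<.1)&(abs(R-.085)>.01)&(P[...,2]>.067)&(P[...,2]<.077)
    print("lever",m.sum(),ang[m].mean() if m.any() else None)
to([.5858,-.098,.3])
E
```

```text
top 47 pix 337.57 191.96
angle 0.9782518900086927 0.08426087258313253
lever 29 0.9849059805513952
t 6.6 tcp [ 0.3367 -0.0248  0.3507] toolx [ 0.968 -0.25   0.003] units [ 1.729  0.343 -0.057] F [0.48 0.45 0.02] w -0.00019658099437086366
```

Estimates give about 0.985 rad, 1–2 mm short of the dot's middle. I'll go back for a 1.2 mm nudge.

```bash
python3 - <<'E'
from h import *
to([.5276,.0031,.262]); to([.5432,-.0009,.262])
E
```

```text
t 6.6 tcp [ 0.3367 -0.0248  0.3507] toolx [ 0.968 -0.25   0.003] units [1.184 0.594 0.499] F [0.48 0.45 0.02] w -0.00019658099437086366
t 6.6 tcp [ 0.3367 -0.0248  0.3507] toolx [ 0.968 -0.25   0.003] units [1.291 0.594 0.499] F [0.48 0.45 0.02] w -0.00019658099437086366
```

```bash
python3 -m handwheel '[[[0.3,0.15,0.12],0],[[0.3,0.15,0.13],0],[[0.3,0.15,0.13],0],[[0.284,0.144,0.119],0],[[0,0,0],0]]'; python3 -m handwheel '[[[0,0,0],0],[[0,0,0],0]]';python3 - <<'E'
from h import *
arc();to([.5432,-.0009,.262])
E
```

```text
time: 7.22
tcp_pos: [0.5302, 0.0057, 0.258]
orientation: [[0.969, -0.002, 0.247], [-0.247, 0.004, 0.969], [-0.003, -1.0, 0.003]]
ft_force: [-0.8, 0.1, 0.2]
width: -0.0002
time: 7.48
tcp_pos: [0.5268, 0.0041, 0.2615]
orientation: [[0.969, 0.0, 0.248], [-0.248, -0.0, 0.969], [0.0, -1.0, -0.0]]
ft_force: [0.3, -0.1, -0.4]
width: 0.0
t 7.475 radial heading equiv ang 0.982 axis in tool [ 0.0376 -0.      0.082 ] F tool [0.3 0.4 0. ] z 0.2614985234693109
t 7.475 tcp [0.5268 0.0041 0.2615] toolx [ 0.969 -0.248  0.   ] units [ 0.114 -0.003 -0.005] F [ 0.32 -0.08 -0.37] w 2.076034401724806e-05
```

```bash
python3 -m handwheel '[[[0.04,0,0],0],[[0.03,0,0],0],[[0.02,0,0],0],[[0.012,0,0],0],[[0.007,0,0],0]]'; python3 -m handwheel '[[[0.004,0,0],0],[[0,0,0],0],[[0,0,0],0]]';python3 - <<'E'
from h import *
arc();to([.5432,-.0009,.262])
E
```

```text
time: 8.1
tcp_pos: [0.5427, -0.0001, 0.2609]
orientation: [[0.969, -0.002, 0.248], [-0.248, -0.0, 0.969], [-0.002, -1.0, -0.001]]
ft_force: [-2.4, 0.3, 2.3]
width: 0.0
time: 8.48
tcp_pos: [0.5435, -0.0003, 0.261]
orientation: [[0.969, -0.001, 0.248], [-0.248, -0.0, 0.969], [-0.0, -1.0, -0.0]]
ft_force: [-2.9, -0.0, 1.8]
width: 0.0003
t 8.475 radial heading equiv ang 0.9818 axis in tool [ 0.0204 -0.      0.0821] F tool [-2.8 -1.8 -0.7] z 0.2609752592689819
t 8.475 tcp [ 5.435e-01 -3.000e-04  2.610e-01] toolx [ 0.969 -0.248 -0.   ] units [-0.001 -0.007 -0.004] F [-2.94 -0.01  1.78] w 0.0002908810964906967
```

Contact is at 2.8 N and the nudge is done. I'll back off slowly and measure.

```bash
python3 -m handwheel '[[[-0.15,0,0],0],[[-0.25,-0.1,-0.1],0],[[-0.3,-0.25,-0.1],0],[[-0.3,-0.25,-0.1],0],[[0,0,0],0]]'; cat >m.py <<'E'
from h import *
import sys
for n,q in(("scene",[.5845,.0736,3.4781]),("top",[.5827,.0749,3.4822])):
    p,d=arm.grab_frame(n);c=arm.camera_info(n);cv2.imwrite(f"pics/{n}{sys.argv[1]}.png",p[100:300,200:460,::-1].repeat(3,0).repeat(3,1))
    yy,xx=np.mgrid[0:400,0:640]
    r=np.stack([(xx-c["mtx"][0,2])/c["mtx"][0,0],(yy-c["mtx"][1,2])/c["mtx"][1,1],np.ones_like(xx)],-1)*d[...,None]
    P=r@c["rotation"].T+c["eye"];q=np.array(q)
    V=P[...,:2]-q[:2];ang=(np.arctan2(V[...,1],V[...,0])-q[2]+np.pi)%(2*np.pi)-np.pi;R=np.hypot(V[...,0],V[...,1])
    m=(d>0)&(abs(ang-1)<.3)&(abs(R-.085)<.02)&(P[...,2]>.11)&(P[...,2]<.125)
    a=proj(n,(xx[m].mean(),yy[m].mean()),.114)[:2]-q[:2];print(n,"post",m.sum(),(np.arctan2(a[1],a[0])-q[2])%(2*np.pi),np.hypot(*a))
    m=(d>0)&(abs(ang-1)<.2)&(R>.066)&(R<.1)&(abs(R-.085)>.01)&(P[...,2]>.067)&(P[...,2]<.077)
    print("lever",m.sum(),ang[m].mean() if m.any() else None)
E
python3 m.py 7; python3 -c "
from h import *
to([.5858,-.098,.35])"
```

```text
time: 9.1
tcp_pos: [0.3859, -0.0069, 0.3535]
orientation: [[0.968, 0.006, 0.249], [-0.249, -0.005, 0.968], [0.007, -1.0, -0.004]]
ft_force: [0.4, 0.8, -0.3]
width: -0.0004
scene post 23 1.0086654553258594 0.08380312064959453
lever 21 1.0092823446147459
top post 45 1.0004188535329526 0.08459834771123796
lever 31 0.9994195114119625
t 9.2 tcp [ 0.3879 -0.007   0.3518] toolx [ 0.969 -0.249  0.004] units [ 1.429  0.018 -0.259] F [ 0.5   0.46 -0.83] w 0.0002611653045604422
```

```bash
sleep 1
```

```text
(no output)
```

View pics/top7.png

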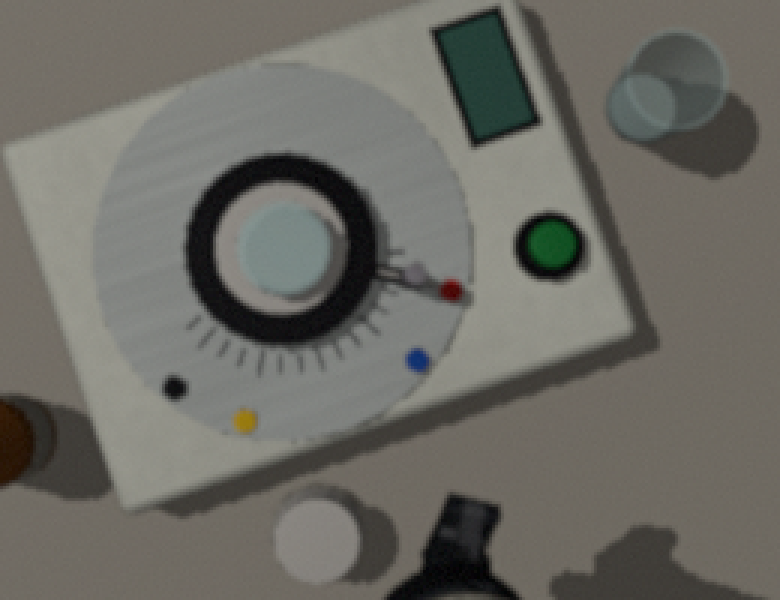

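Pointer is at 1.00–1.01 rad, on the dot: the lever runs into the red dot at (451,290) in this crop. Next is the button.

```bash
python3 -m handwheel '[[[0.35,0,-0.065],0],[[0.35,0,-0.065],0],[[0.35,0,-0.065],0],[[0.25,0,-0.045],0],[[0.12,0.018,-0.02],0]]'; python3 -m handwheel '[[[0,0.2,0],0],[[0,0.15,0],0],[[0,0,0],0]]'; python3 - <<'E'
from h import *
to([.5858,-.098,.249])
p=arm.grab_frame("scene")[0]
cv2.imwrite("pics/s8.png",p[140:300,200:400,::-1].repeat(3,0).repeat(3,1))
h=cv2.cvtColor(p,cv2.COLOR_RGB2HSV).astype(int);print(proj("scene",(260.3,226.8),.076))
E
```

```text
time: 9.82
tcp_pos: [0.5869, -0.0983, 0.3454]
orientation: [[0.969, -0.001, 0.249], [-0.249, 0.002, 0.969], [-0.002, -1.0, 0.002]]
ft_force: [-0.6, 0.1, -0.8]
width: -0.0001
time: 10.2
tcp_pos: [0.5841, -0.0969, 0.2919]
orientation: [[0.969, -0.006, 0.247], [-0.247, 0.002, 0.969], [-0.006, -1.0, 0.001]]
ft_force: [-0.1, 0.3, 0.0]
width: 0.0001
t 10.2 tcp [ 0.5841 -0.0969  0.2919] toolx [ 0.969 -0.247 -0.006] units [ 0.014  0.286 -0.004] F [-0.06  0.35  0.01] w 0.00010700403406967764
[ 0.59021658 -0.09735795  0.076     ]
```

View pics/s8.png

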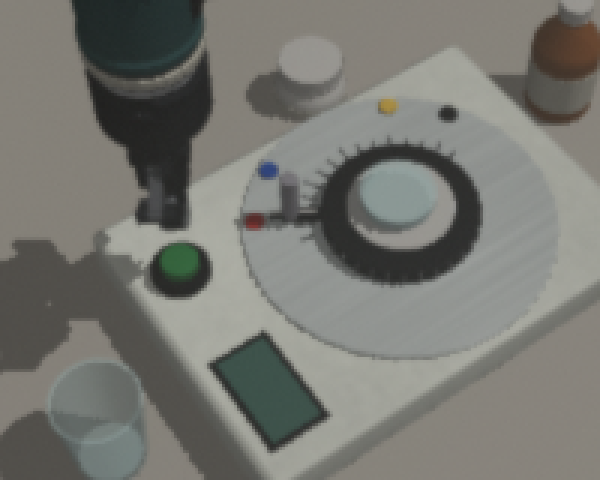

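```bash
python3 -m handwheel '[[[0.02,0.1,0],0],[[0.005,0.09,0],0],[[0,0.05,0],0],[[0,0.02,0],0],[[0,0.01,0],0]]'; python3 -m handwheel '[[[0,0.01,0],0],[[0,0.01,0],0],[[0,0,0],0]]'; python3 -c "
from h import *
to([.587,-.098,.243])"
```

```text
time: 10.88
tcp_pos: [0.5876, -0.0982, 0.2555]
orientation: [[0.969, 0.0, 0.248], [-0.248, -0.0, 0.969], [0.0, -1.0, -0.0]]
ft_force: [0.2, -0.1, 0.5]
width: 0.0004
time: 11.25
tcp_pos: [0.5876, -0.0983, 0.2524]
orientation: [[0.969, 0.0, 0.248], [-0.248, -0.0, 0.969], [0.0, -1.0, -0.0]]
ft_force: [-0.4, 0.7, -0.2]
width: 0.0
t 11.25 tcp [ 0.5876 -0.0983  0.2524] toolx [ 0.969 -0.248  0.   ] units [-0.004  0.063  0.001] F [-0.42  0.7  -0.17] w 1.6740052733525922e-05
```

```bash
for i in 1; do python3 -m handwheel '[[[0,0.01,0],0],[[0,0.01,0],0],[[0,0.01,0],0],[[0,0,0],0]]'; python3 -m handwheel '[[[0,0.01,0],0],[[0,0.01,0],0],[[0,0,0],0]]'; python3 -m handwheel '[[[0,0.008,0],0],[[0,0.008,0],0],[[0,0,0],0]]'; done
```

```text
time: 11.75
tcp_pos: [0.5876, -0.0982, 0.2479]
orientation: [[0.969, 0.0, 0.248], [-0.248, -0.0, 0.969], [0.0, -1.0, -0.0]]
ft_force: [-0.8, 0.1, 1.8]
width: 0.0001
time: 12.12
tcp_pos: [0.5876, -0.0982, 0.2449]
orientation: [[0.969, 0.0, 0.248], [-0.248, -0.0, 0.969], [0.0, -1.0, -0.0]]
ft_force: [-1.2, -0.1, 3.1]
width: 0.0002
time: 12.5
tcp_pos: [0.5877, -0.0981, 0.2434]
orientation: [[0.969, 0.0, 0.248], [-0.248, -0.001, 0.969], [0.0, -1.0, -0.001]]
ft_force: [-4.0, -1.1, 10.6]
width: 0.0004
```

The force jumped to 10.6 N at TCP height 0.243, so the button is on its stop. I'll hold with slightly more press, then retract.

```bash
python3 -m handwheel '[[[0,0.006,0],0],[[0,0,0],0],[[0,0,0],0]]'; python3 -m handwheel '[[[0,-0.05,0],0],[[0,-0.15,0],0],[[0,-0.25,0],0],[[0,-0.3,0],0],[[0,-0.2,0],0]]'; python3 -m handwheel '[[[-0.2,0,-0.3],0],[[-0.2,0,-0.3],0],[[-0.2,0,-0.3],0],[[-0.1,0,-0.15],0],[[0,0,0],0]]'; python3 -m handwheel '[[[0,0,0],0],[[0,0,0],0]]'; python3 m.py 9
```

```text
time: 12.88
tcp_pos: [0.5877, -0.098, 0.2433]
orientation: [[0.969, 0.0, 0.248], [-0.248, -0.001, 0.969], [0.0, -1.0, -0.001]]
ft_force: [-6.4, -1.1, 16.3]
width: -0.0
time: 13.5
tcp_pos: [0.5877, -0.098, 0.3858]
orientation: [[0.969, 0.002, 0.248], [-0.248, -0.0, 0.969], [0.002, -1.0, 0.0]]
ft_force: [0.0, -0.4, -1.1]
width: -0.0002
time: 14.12
tcp_pos: [0.4453, -0.2265, 0.3838]
orientation: [[0.968, -0.001, 0.252], [-0.252, -0.001, 0.968], [-0.001, -1.0, -0.001]]
ft_force: [-0.3, -0.6, 0.5]
width: 0.0001
time: 14.38
tcp_pos: [0.4477, -0.2236, 0.3841]
orientation: [[0.969, 0.001, 0.246], [-0.246, 0.001, 0.969], [0.0, -1.0, 0.001]]
ft_force: [-0.2, 0.3, 0.1]
width: 0.0
scene post 25 1.0142070915809072 0.08372633040697511
lever 21 1.0056458074919685
top post 44 1.001731400500046 0.08453047325705844
lever 30 0.9974346428250823
```

```bash
sleep 1
```

```text
(no output)
```

View pics/top9.png

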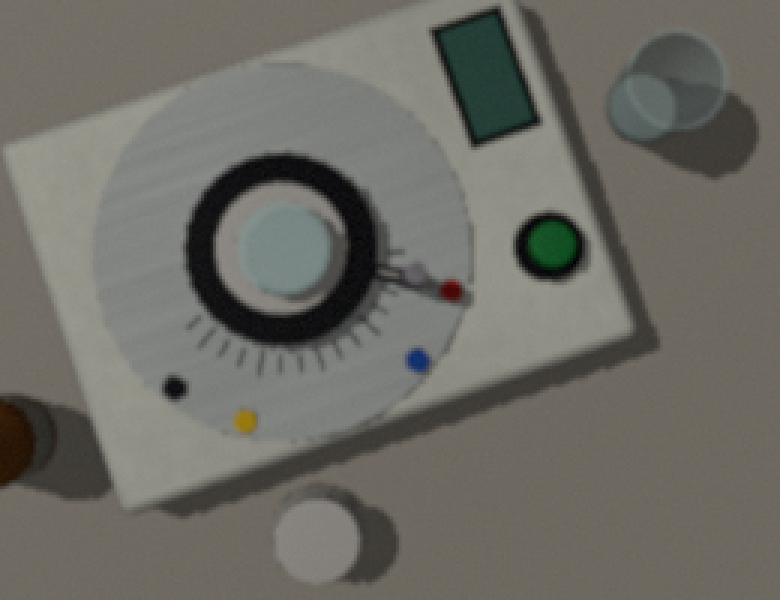

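View pics/scene9.png

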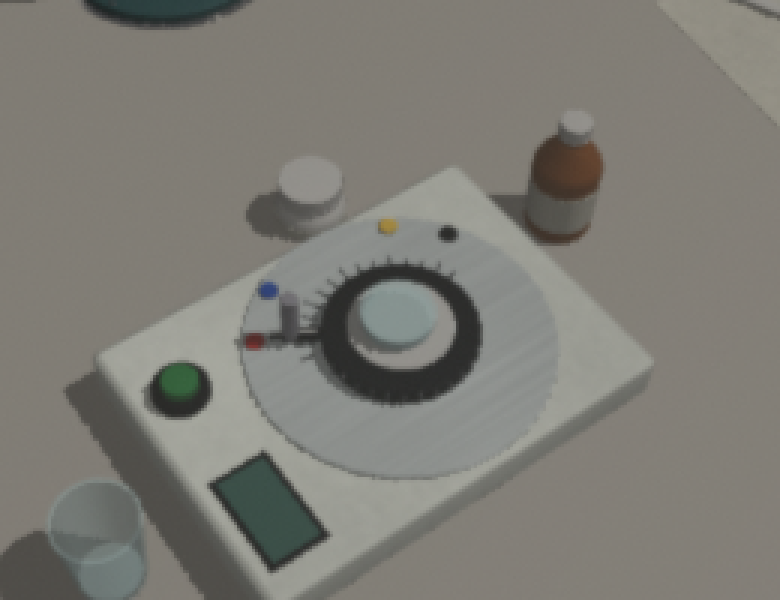

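The pointer is on the red dot, the button is back up, the dish and the things beside the instrument are unmoved, and the arm is clear.

```bash
python3 -c "
from cell import arm
print(arm.sign_off())"
```

```text
the job is handed in; nothing more can be done
None
```

The ring's pointer is on the red dot, the green button was pressed fully down after that, and the job is handed in at about 14.5 s of robot time.

- **Ring:** I pushed the lever's post round its arc with the shut fingers, measured it about 1–2 mm short, and gave it one more small nudge. After the press, the two cameras put the lever between 0.997 and 1.014 rad. The red dot is at 1.0 rad, so the pointer is within roughly 1.5 mm of its middle. The cameras disagree with each other by about 0.01 rad (1 mm), which is within their calibration.
- **Button:** The force rose steadily to about 3 N and then jumped to 10.6 and 16.3 N with almost no further travel. That places the button on its stop, 6 mm down. I then drew back, and the last pictures show the button up again.
- **Everything else:** In the last pictures the dish, bottle, jar and beaker look unmoved and the arm touches nothing.
- **Failed check:** I could not directly re-measure the red dot after the push. The colour search did not find it in the side camera because it lay in the post's shadow. I relied on the dot positions measured at the start, which fitted the known circle to 0.5 mm.

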